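Sort look-alike bead bottles by weight

TASK

The three red-capped white bottles standing in the middle of the worktop look alike, but one is empty, one half full of steel beads and one full: lift each to tell by its weight, then drop the empty one into the yellow pail, stand the full one upright in the free half of the clear basket, and stand the half-full one upright in the carousel compartment with the green lug, after turning the slotted cover by its black bar so that its opening is centred over that compartment. Set the two bead bottles down rather than dropping them, and leave everything else, the bottles at the back too, where it stands.

Things in the scene. Friction and masses are not known exactly. Their poses are not given: they have to be found in the camera images.
- bottle_k_center (a point): One of three look-alike closed white bottles, red screw cap, 45 mm diameter, 88 mm tall, upright; body straight up to about 60 mm, cap (33 mm wide) the top 15 mm. Point: on the axis, 44 mm above the underside; z to the cap. One is empty (40 g), one half full of steel beads (250 g), one full (480 g), each within 10 %; only the weight tells which. The letter means nothing.
- bottle_m_center (a point): One of three look-alike closed white bottles, red screw cap, 45 mm diameter, 88 mm tall, upright; body straight up to about 60 mm, cap (33 mm wide) the top 15 mm. Point: on the axis, 44 mm above the underside; z to the cap. One is empty (40 g), one half full of steel beads (250 g), one full (480 g), each within 10 %; only the weight tells which. The letter means nothing.
- bottle_t_center (a point): One of three look-alike closed white bottles, red screw cap, 45 mm diameter, 88 mm tall, upright; body straight up to about 60 mm, cap (33 mm wide) the top 15 mm. Point: on the axis, 44 mm above the underside; z to the cap. One is empty (40 g), one half full of steel beads (250 g), one full (480 g), each within 10 %; only the weight tells which. The letter means nothing.
- carousel: Low round white carousel, fixed, 196 mm in diameter, inner floor 4 mm and top of its cover 36 mm above the worktop, wall 4 mm. Three lugs (one green, two grey) stick out 11 mm at the middles of its three 120-degree compartments. Origin: on the axis, underside; the green lug and green compartment lie toward local -x.
- green_compartment (a point): Centre of the floor of the green-marked compartment (green disc), 60 mm from the carousel's axis toward the green lug, 4 mm above the worktop.
- dial (a joint): Angle (rad) of the carousel's grey slotted cover, counter-clockwise from above positive; 0: middle of its opening exactly over the green compartment. Range -2.6 to 2.6; starts between 0.8 and 1.5. The opening is a 74-degree wedge from the hub (22 mm radius) to the rim. Light friction (0.05 N m); it stays where it is left.
- dial_grip (a point): Middle of the black bar grip on the cover's axis, 62 mm above the worktop and 26 mm above the cover. The bar is 50 mm long, 14 mm wide; its top is 76 mm above the worktop. Local x runs along the bar; the opening lies toward local -x (white mark on the bar). Turn it to turn the cover.
- basket: Frosted clear open basket, fixed, about 147 x 212 mm outside (x, y), 66 mm high; inside 112 x 175 mm at the floor, which is 2 mm above the worktop. Origin: centre of the underside; the longer side lies along local y. The red pack stands in its +y half; the -y half is free.
- basket_floor (a point): Centre of the basket's inner floor (2 mm above the worktop), axes as the basket's.
- pail_floor (a point): Centre of the inner floor of the open yellow round pail, fixed; floor 4 mm above the worktop, rim 94 mm above it, 104 mm outer diameter at the rim, clear inside about 78 mm at the rim and 68 mm at the floor.
- red_pack_center (a point): Red pack, 58 x 82 x 49 mm (x, y, z), standing in the basket's +y half; point: its centre. Bystander.
- blue_cap_bottle_center (a point): Larger white bottle with a blue cap and a green band, 52 mm in diameter, 110 mm tall, standing among the red-capped ones; point: its centre, half-way up. Bystander.
- timer_center (a point): White bench timer with three coloured keys, 58 x 66 x 18 mm; point: its centre. Bystander.
- blue_block_center (a point): Small blue box, 50 x 30 x 30 mm; point: its centre. Bystander.
Mind the look-alikes: they are no part of the job. There is more than one size of the carousel; the one meant has the size given above. What is shaped like the part that bears bottle_k_center but orange is not meant.

How it is judged (in metres and radians):
On the way:
1. the cover's opening is over the green compartment (within 0.2 rad) (value of joint dial between -0.2 and 0.2 rad), for 0.2 s.
At the end, for the whole second after the job is handed in: One bottle in the pail (within 50 mm of its axis, below 85 mm); the half-full one, by the weight it rests with, upright (0.2 rad) and still in the green compartment, within 35 mm of its centre, opening within 0.3 rad; the full one upright and still on the basket's floor; all released (value of joint dial between -0.3 and 0.3 rad and ((horizontal distance between bottle_k_center and pail_floor below 0.05 m and height (world z) of bottle_k_center below 0.085 m and contact force between bottle_k and the fingers below 0.05 N) or (horizontal distance between bottle_m_center and pail_floor below 0.05 m and height (world z) of bottle_m_center below 0.085 m and contact force between bottle_m and the fingers below 0.05 N) or (horizontal distance between bottle_t_center and pail_floor below 0.05 m and height (world z) of bottle_t_center below 0.085 m and contact force between bottle_t and the fingers below 0.05 N)) and ((horizontal distance between bottle_k_center and green_compartment below 0.035 m and height (world z) of bottle_k_center below 0.058 m and angle between bottle_k_center's own z axis and vertical below 0.2 rad and contact force between bottle_k and carousel between 1.3 and 3.6 N and linear speed of bottle_k below 0.02 m/s and contact force between bottle_k and the fingers below 0.05 N) or (horizontal distance between bottle_m_center and green_compartment below 0.035 m and height (world z) of bottle_m_center below 0.058 m and angle between bottle_m_center's own z axis and vertical below 0.2 rad and contact force between bottle_m and carousel between 1.3 and 3.6 N and linear speed of bottle_m below 0.02 m/s and contact force between bottle_m and the fingers below 0.05 N) or (horizontal distance between bottle_t_center and green_compartment below 0.035 m and height (world z) of bottle_t_center below 0.058 m and angle between bottle_t_center's own z axis and vertical below 0.2 rad and contact force between bottle_t and carousel between 1.3 and 3.6 N and linear speed of bottle_t below 0.02 m/s and contact force between bottle_t and the fingers below 0.05 N)) and ((x of bottle_k_center in the frame of basket between -0.056 and 0.056 m and y of bottle_k_center in the frame of basket between -0.088 and 0.088 m and height (world z) of bottle_k_center below 0.056 m and angle between bottle_k_center's own z axis and vertical below 0.2 rad and contact force between bottle_k and basket above 3.6 N and linear speed of bottle_k below 0.02 m/s and contact force between bottle_k and the fingers below 0.05 N) or (x of bottle_m_center in the frame of basket between -0.056 and 0.056 m and y of bottle_m_center in the frame of basket between -0.088 and 0.088 m and height (world z) of bottle_m_center below 0.056 m and angle between bottle_m_center's own z axis and vertical below 0.2 rad and contact force between bottle_m and basket above 3.6 N and linear speed of bottle_m below 0.02 m/s and contact force between bottle_m and the fingers below 0.05 N) or (x of bottle_t_center in the frame of basket between -0.056 and 0.056 m and y of bottle_t_center in the frame of basket between -0.088 and 0.088 m and height (world z) of bottle_t_center below 0.056 m and angle between bottle_t_center's own z axis and vertical below 0.2 rad and contact force between bottle_t and basket above 3.6 N and linear speed of bottle_t below 0.02 m/s and contact force between bottle_t and the fingers below 0.05 N))); the robot touches nothing.
It fails at once if a bystander (blue-capped bottle, timer, blue box or red pack) is pushed more than 3 cm from where it was, or tipped over (distance of any of blue_cap_bottle_center, timer_center, blue_block_center, red_pack_center from where it was at the start of the episode above 0.03 m or angle between any of blue_cap_bottle_center, timer_center, blue_block_center, red_pack_center's own z axis and vertical above 0.4 rad).
It fails at once if a bottle falls freely with its underside more than 6 cm above the worktop, anywhere but over the pail (dropped, not set down) ((contact force between bottle_k and anything else below 0.02 N and height (world z) of bottle_k_center above 0.104 m and horizontal distance between bottle_k_center and pail_floor above 0.055 m) or (contact force between bottle_m and anything else below 0.02 N and height (world z) of bottle_m_center above 0.104 m and horizontal distance between bottle_m_center and pail_floor above 0.055 m) or (contact force between bottle_t and anything else below 0.02 N and height (world z) of bottle_t_center above 0.104 m and horizontal distance between bottle_t_center and pail_floor above 0.055 m)).
It also fails if it takes over 72 s, if anything falls off the work surface, if the arm or the gripper's body presses on something with over 40 N, if the wrist force passes 120 N, or if a joint passes its speed limit or range.

ROBOT

A 7-joint arm with a two-finger parallel gripper is mounted at the origin on a cart in front of the work surface, level with it; the furniture and walls round the work are solid. World frame = base frame: x ahead of the robot, y to its left, z up, the work surface at z = 0. Lengths are in mm, angles in degrees, forces in N, time in s.
With the tool pointing down it reaches from about 400 to 900 mm from the base axis. Payload 5.6 kg.
Tool frame: the origin (TCP) lies at the centre of the arm's flange, where the gripper is bolted on; the fingertips stand 190 mm ahead of it and the grasp point (between the pads) lies 171 mm ahead of it; z points along the fingers, y is the direction in which the jaws open and shut (so a half turn about z gives the same grasp; the last joint's range is limited). The gripper opens to 92 mm and grips with 3 to 60 N. Pads are 20 mm wide; open, the fingers measure 128 mm over their backs; the gripper's body (75 mm by 189 mm) begins 69 mm behind the grasp point.
Start: joints at [69.557, 26.786, -0.665, 91.828, 0.344, 61.387, -3.226], TCP at [200.603, -618.272, 404.692] pointing down, gripper open.
Joint ranges: [-144.91, 144.91], [-17.63, 115.5], [-89.93, 88.59], [15.96, 139.68], [-74.01, 254.01], [8.47, 105.57], [-167.45, 167.45]. Speed limits (degrees/s): [147.25, 147.25, 180, 180, 180, 180, 180].

INTERFACE

Orientations are given as a 3x3 rotation matrix whose columns are the frame's x, y, z axes.
In Python, from plant import * gives the robot as it stands.
- The arm moves only by the shell command python3 -m creep 'ROWS'. ROWS is JSON, a list of rows, each a list of 5 numbers: the gripper's target within -1 to 1 (shut at 1, half-way at 0, fully open at -1), then the shift along the tool's x, y, z in m, then the turn about the tool's z in degrees. A call has 1 to 10 rows; each row is the pose to reach, as a shift and turn from the pose commanded when the call began, along the tool's axes at that moment; what a row does not reach only later rows make up. A row lasts 1/10 s, in which the tool goes at most 50 mm and 8.59 degrees, less where a joint would pass 70% of its speed; a pose out of reach is approached as far as the arm can. A call with a gripper value outside its range is refused whole. The fingers move at their own pace and stop on an object; the grip force is fixed at half the most. Time passes only in rows, so rows that repeat a pose let the fingers close. It gives the time, the measured TCP pose, the force and the opening at its end, in the units of the state.
- get_state(): the state, without advancing time (a new reading comes with each control period).
- get_image(name): name is "scene" or "side" or "wrist"; returns (picture, depth): 480x640x3 uint8, blue, green, red; 480x640 float32, mm along the optical axis (not along the pixel's ray), 0 where there is no reading.
- get_calibration(name): a dict with "camera_matrix" (3x3 intrinsics, pixels), "world_to_cam" (4x4, takes a point from world to camera coordinates). Camera axes: x right, y down, z forward; pixel columns grow to the right and rows downward; lengths in mm; the calibration is good to about 2 mm. A picture is of the moment at which its call begins: read the wrist's pose just before it. get_calibration takes no time and is no camera call; for the wrist camera it gives the pose at the moment of the call.
- job_done(): hands the job in, once; it reports no verdict.
The state is a dict: "time_s": time; "joint_positions": joint angles; "joint_vel": joint speeds; "joint_torque": joint torques, N m; "position": TCP position; "tool_rot": TCP orientation; "ft_force": force on the tool from outside, world axes, zero at the start; "torque": the same for the moment, N m; "opening": opening from 0.0 (shut) to 1.0 (fully open).
Only numpy, scipy, OpenCV 4.12 (cv2) and the standard library are available. Lean on these libraries where they do the work, as an engineer would, in place of code of your own. Each camera call takes 0.05 s, during which the arm holds its last target.

## Working session

There is one attempt and no reset: what is moved stays moved. The work goes in short steps, Python scripts to look and compute and a shell command to move; the robot and the scene stay as the last step left them, time stands still between calls to the robot, and variables do not carry over. Pictures are saved under pics/ and viewed, and the job is handed in when it is done.

```bash
ls; mkdir -p pics; python3 - <<'E'
from plant import *
import cv2
s=get_state()
print({k:(v if not hasattr(v,'tolist') else v.tolist()) for k,v in s.items()})
for n in("scene","side","wrist"):
    c=get_calibration(n);p,d=get_image(n);cv2.imwrite(f"pics/{n}0.png",p)
    import numpy as np
    np.savez(f"pics/{n}0.npz",p=p,d=d,K=c["camera_matrix"],T=c["world_to_cam"])
    print(n,np.round(c["camera_matrix"],1).tolist(),np.round(c["world_to_cam"],3).tolist())
E
```

```text
pics
{'time_s': 0.0, 'joint_positions': [69.55657134820879, 26.836120226300224, -0.6644345048949891, 91.88179797195033, 0.34499014561936403, 61.3856031568887, -3.224520887257635], 'joint_vel': [-0.03690294241239837, -0.014040871220864382, -0.013385949733100935, 0.07284187130894139, 0.11068868856791449, -0.03990595803475531, 0.06870012015007168], 'joint_torque': [-0.0003888965966325486, -52.05670952796936, -0.012565969373099506, -24.3741238117218, -0.05653380649164319, 0.017419664072804153, 0.00017734510947775561], 'position': [200.5132819663146, -618.0330624567484, 403.7323542968037], 'tool_rot': [[0.9511775030160217, 0.3086436305046671, -0.0006834508793291506], [0.3086443530458502, -0.9511761076069322, 0.0016357416159697808], [-0.00014522091622032863, -0.0017668238803467743, -0.9999984286208957]], 'ft_force': [0.1506072627196399, -0.07499504403813685, -0.1633058199413628], 'torque': [-0.04518819843227173, -0.04299764208359506, 0.004615697314180078], 'opening': 0.9990790913945644}
scene [[576.0, 0.0, 323.8], [0.0, 576.0, 244.9], [0.0, 0.0, 1.0]] [[0.517, -0.856, 0.01, -263.814], [-0.405, -0.255, -0.878, 281.468], [0.754, 0.45, -0.478, 1150.782], [0.0, 0.0, 0.0, 1.0]]
side [[442.2, 0.0, 320.8], [0.0, 442.2, 238.5], [0.0, 0.0, 1.0]] [[-0.999, -0.051, 0.021, 506.447], [-0.039, 0.395, -0.918, 104.739], [0.038, -0.917, -0.396, 1192.632], [0.0, 0.0, 0.0, 1.0]]
wrist [[335.9, 0.0, 321.7], [0.0, 335.9, 236.8], [0.0, 0.0, 1.0]] [[0.309, -0.951, -0.001, -650.749], [-0.916, -0.298, 0.269, -30.612], [-0.257, -0.082, -0.963, 390.697], [0.0, 0.0, 0.0, 1.0]]
```

View pics/scene0.png

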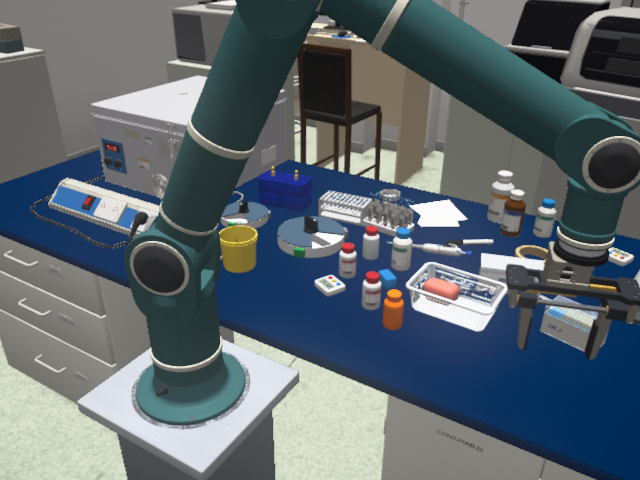

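View pics/side0.png

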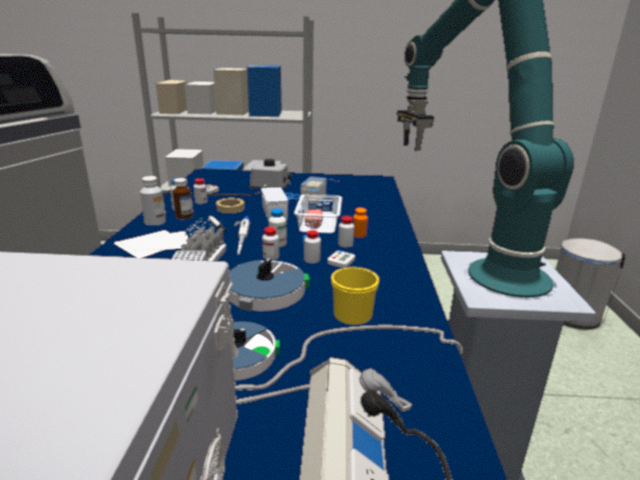

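View pics/wrist0.png

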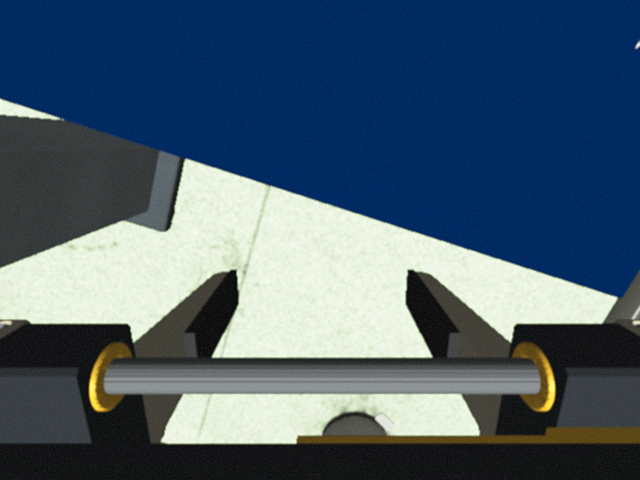

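The scene view shows red caps at about (347,247), (371,232) and (372,277). The pail is at (239,248), the larger carousel at (312,235), the basket at (457,295), the blue-cap bottle at (402,235), the timer at (330,285) and the block at (388,278). Next I'll measure them in both views.

```bash
cat > h.py <<'E'
import numpy as np,cv2
def load(f):
    z=np.load(f);return z['p'],z['d'],z['K'],z['T']
def plane(K,T,u,v,z):
    R=T[:3,:3];c=-R.T@T[:3,3];r=R.T@np.linalg.inv(K)@np.array([u,v,1.])
    return (c+r*(z-c[2])/r[2])
def blobs(p,lo,hi,amin=20):
    h=cv2.cvtColor(p,cv2.COLOR_BGR2HSV);m=cv2.inRange(h,np.array(lo),np.array(hi))
    n,l,s,c=cv2.connectedComponentsWithStats(m)
    return [(c[i],s[i],(l==i)) for i in range(1,n) if s[i][4]>=amin]
def cloud(d,K,T):
    v,u=np.mgrid[:d.shape[0],:d.shape[1]]
    P=np.stack([(u-K[0,2])/K[0,0]*d,(v-K[1,2])/K[1,1]*d,d],-1)
    return (P-T[:3,3])@T[:3,:3]
E
python3 - <<'E'
from h import *
for n in("scene","side"):
    p,d,K,T=load(f"pics/{n}0.npz");C=cloud(d,K,T)
    for nm,lo,hi,z in[("red",(0,150,90),(4,255,255),88),("red2",(172,120,90),(180,255,255),88),("orange",(6,170,120),(15,255,255),50),("yellow",(20,150,80),(32,255,255),94),("green",(45,150,60),(75,255,255),20),("blue",(98,150,150),(112,255,255),30)]:
        for c,s,m in blobs(p,lo,hi):
            P=C[m&(d>0)]; 
            print(n,nm,np.round(c),s.tolist(),"plane",np.round(plane(K,T,*c,z)[:2]),"cl med",np.round(np.median(P,0)),np.round(P.min(0)),np.round(P.max(0)))
p=load("pics/scene0.npz")[0];cv2.imwrite("pics/z1.png",cv2.resize(p[180:340,210:530],None,fx=2.5,fy=2.5,interpolation=2))
p=load("pics/side0.npz")[0];cv2.imwrite("pics/z2.png",cv2.resize(p[180:380,200:400],None,fx=3,fy=3,interpolation=2))
E
```

```text
scene red2 [371. 230.] [366, 226, 12, 10, 92] plane [645. -68.] cl med [646. -68.  88.] [635. -79.  73.] [670. -47.  94.]
scene red2 [348. 247.] [342, 243, 13, 10, 109] plane [527. -61.] cl med [528. -59.  88.] [518. -72.   4.] [679.   0.  93.]
scene red2 [372. 277.] [366, 271, 13, 13, 137] plane [ 432. -179.] cl med [ 434. -178.   88.] [ 421. -191.   72.] [ 457. -160.   92.]
scene orange [393. 311.] [384, 293, 19, 36, 544] plane [ 380. -259.] cl med [ 380. -260.   50.] [ 369. -276.    5.] [ 408. -234.   91.]
scene yellow [238. 248.] [219, 226, 38, 46, 1441] plane [368. 168.] cl med [407. 202.  66.] [371. 163.   1.] [475. 269. 101.]
scene yellow [604. 287.] [591, 284, 25, 7, 73] plane [ 665. -652.] cl med [ 229. -659.  334.] [ 221. -674.  330.] [ 235. -641.  336.]
scene green [299. 249.] [295, 248, 9, 4, 24] plane [554. 108.] cl med [537.  98.  31.] [531.  85.  26.] [544. 109.  34.]
scene blue [ 73. 200.] [53, 186, 47, 30, 607] plane [427. 896.] cl med [409. 874.  43.] [384. 760.  22.] [440. 959.  70.]
scene blue [549. 201.] [543, 199, 12, 5, 49] plane [1248. -417.] cl med [1049. -44
[... 1386 characters left out ...]
 med [575. 375.  22.] [572. 357.   9.] [579. 378.  25.]
side green [262. 350.] [254, 347, 15, 8, 83] plane [602. 386.] cl med [605. 366.   4.] [593. 355.   2.] [622. 379.   7.]
side blue [222. 165.] [204, 161, 36, 8, 226] plane [1035. -993.] cl med [ 1192. -1549.  -113.] [ 1087. -1656.  -120.] [ 1288. -1451.  -107.]
side blue [291. 196.] [288, 193, 6, 6, 23] plane [ 651. -546.] cl med [ 660. -610.    9.] [ 649. -657.    3.] [ 670. -584.   13.]
side blue [277. 211.] [272, 209, 11, 5, 45] plane [ 681. -374.] cl med [ 649. -152.  111.] [ 633. -169.  106.] [ 663. -140.  113.]
side blue [367. 445.] [354, 423, 29, 45, 656] plane [410. 604.] cl med [411. 614.  42.] [390. 591.  21.] [431. 636.  62.]
```

View pics/z1.png

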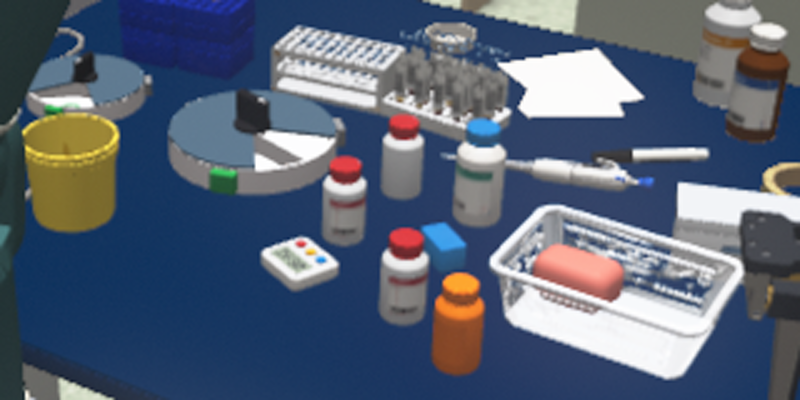

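View pics/z2.png

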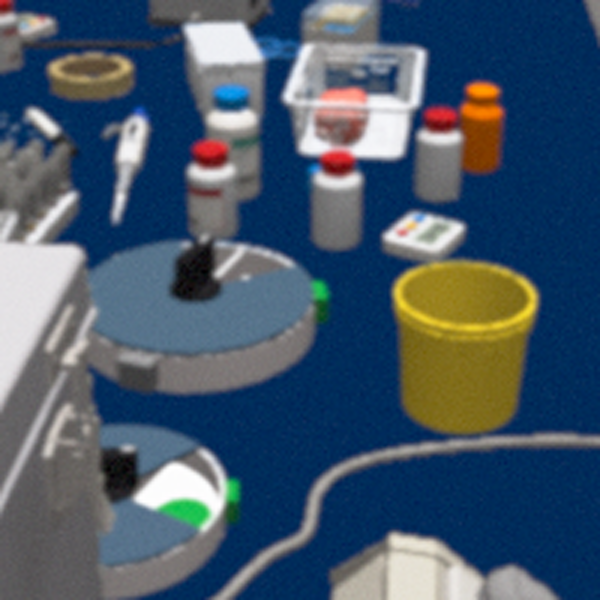

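```bash
cat >> h.py <<'E'
from scipy.optimize import least_squares
def circ(P,r=None):
    x0=[*P.mean(0),np.ptp(P[:,0])/2] if r is None else [*P.mean(0)]
    f=(lambda q:np.hypot(*(P-q[:2]).T)-(q[2] if r is None else r))
    return least_squares(f,x0,loss='soft_l1',f_scale=1.5).x
def tri(obs):
    A=0;b=0
    for K,T,u,v in obs:
        R=T[:3,:3];c=-R.T@T[:3,3];r=R.T@np.linalg.inv(K)@np.array([u,v,1.]);r/=np.linalg.norm(r)
        M=np.eye(3)-np.outer(r,r);A=A+M;b=b+M@c
    return np.linalg.solve(A,b)
E
python3 - <<'E'
from h import *
a=load("pics/scene0.npz");b=load("pics/side0.npz")
f=lambda p:[c for c,s,m in blobs(p,(172,120,90),(180,255,255))]
ra,rb=f(a[0]),[c for c in f(b[0]) if c[0]>220]
for nm,c1,c2 in(("A",ra[2],rb[0]),("B",ra[1],rb[2]),("C",ra[0],rb[1])):
    print(nm,np.round(tri([(a[2],a[3],*c1),(b[2],b[3],*c2)])))
CC=[]
for n,(p,d,K,T) in(("scene",a),("side",b)):
    C=cloud(d,K,T);ok=d>0
    h=cv2.cvtColor(p,cv2.COLOR_BGR2HSV)
    # carousel cover top
    m=ok&(abs(C[...,2]-36)<4)&(abs(C[...,0]-630)<140)&(abs(C[...,1]-80)<150)&(h[...,1]>60)&(h[...,1]<190)&(h[...,2]<200)
    P=C[m][:,:2];print(n,"cover",m.sum(),P.min(0),P.max(0),P.mean(0), np.median(h[m],0))
    m=ok&(C[...,2]>45)&(C[...,2]<82)&(abs(C[...,0]-630)<60)&(abs(C[...,1]-80)<70)&(h[...,2]<90)
    P=C[m];print(" bar",m.sum(),P.mean(0),P.min(0),P.max(0))
    np.save(f"pics/bar_{n}.npy",P)
    m=ok&(abs(C[...,2]-92)<6)&(abs(C[...,0]-420)<80)&(abs(C[...,1]-220)<80)
    P=C[m];print(" pail rim",m.sum(),P.min(0),P.max(0),"fit outer52",circ(P[:,:2]))
    m=ok&(abs(C[...,2]-66)<5)&(abs(C[...,0]-490)<140)&(abs(C[...,1]+330)<150)&(h[...,1]<100)&(h[...,2]>130)
    P=C[m];print(" basket",m.sum(),P.min(0),P.max(0),cv2.minAreaRect(P[:,:2].astype(np.float32)))
    m=ok&(h[...,1]>80)&((h[...,0]<8)|(h[...,0]>172))&(abs(C[...,0]-490)<140)&(abs(C[...,1]+330)<130)&(h[...,2]>120)
    P=C[m&(C[...,2]>44)&(C[...,2]<56)];print(" pack top",len(P),P.mean(0),P.min(0),P.max(0))
E
```

```text
A [ 439. -176.   83.]
B [535. -57.  84.]
C [657. -63.  83.]
scene cover 854 [531.97492771 -43.1057378 ] [738.8271127  228.85304925] [633.64838744 133.20280327] [104.  85. 147.]
 bar 160 [633.41702106 119.71371922  62.80763383] [616.25889945  98.43478399  45.02059526] [649.33589237 145.14084971  81.61022208]
 pail rim 316 [370.5962031  164.08675343  86.04533638] [477.7305211  269.21055662  97.98733866] fit outer52 [423.09475839 215.81515139  49.16742949]
 basket 1014 [ 392.42951824 -457.7519684    61.02171809] [ 612.25884065 -180.72908787   70.88058114] ((501.21746826171875, -319.56573486328125), (274.3487854003906, 221.01136779785156), 88.84952545166016)
 pack top 343 [ 540.85230465 -312.75727199   49.8080507 ] [ 520.31478122 -349.86917601   44.17257486] [ 571.59736737 -272.34044641   55.37937494]
side cover 1716 [543.02625862  32.29703279] [734.52280974 220.76906377] [640.2487568  144.28576183] [104.  95. 138.]
 bar 182 [639.41316811 131.72522906  63.22768575] [628.417246   103.74572203  45.12599899] [652.69349503 149.80023123  78.35517251]
 pail rim 418 [374.06286153 162.02987029  86.00383557] [475.64096128 268.01363491  97.06820871] fit outer52 [424.38130889 216.36498974  49.174821  ]
 basket 297 [ 460.96998845 -459.53112218   61.06954603] [ 609.20380489 -240.00497496   69.66025387] ((534.3131103515625, -350.4454345703125), (218.81349182128906, 145.57818603515625), 88.56104278564453)
 pack top 57 [ 546.28996814 -315.61833099   50.08806154] [ 523.86153229 -342.21664944   45.4206439 ] [ 571.20044429 -258.01323524   55.18420859]
```

```bash
python3 -m creep '[[-1,0.04,-0.03,0,2],[-1,0.08,-0.06,0,4],[-1,0.12,-0.09,0,6],[-1,0.16,-0.12,0,8],[-1,0.20,-0.15,0,10],[-1,0.24,-0.18,0,12],[-1,0.28,-0.21,0,14],[-1,0.32,-0.24,0,16],[-1,0.34,-0.27,0,18],[-1,0.36,-0.30,0,18]]'
```

```text
time_s: 1.15
position: [451.1, -219.8, 404.5]
tool_rot: [[1.0, 0.0, -0.0], [0.0, -1.0, 0.0], [-0.0, -0.0, -1.0]]
ft_force: [0.7, -0.2, 0.3]
opening: 0.997
```

```bash
cat >> h.py <<'E'
def snap(n,tag):
    from plant import get_image,get_calibration,get_state
    c=get_calibration(n);p,d=get_image(n)
    cv2.imwrite(f"pics/{n}{tag}.png",p)
    np.savez(f"pics/{n}{tag}.npz",p=p,d=d,K=c["camera_matrix"],T=c["world_to_cam"]);return p,d,c["camera_matrix"],c["world_to_cam"]
E
python3 - <<'E'
from h import *
p,d,K,T=snap("wrist","1");T=np.array(T)
print(-T[:3,:3].T@T[:3,3],T[2,:3])
E
```

```text
[ 527.8125064  -221.03806379  384.23881949] [-2.69463248e-01 -3.19186230e-04 -9.63010621e-01]
```

View pics/wrist1.png

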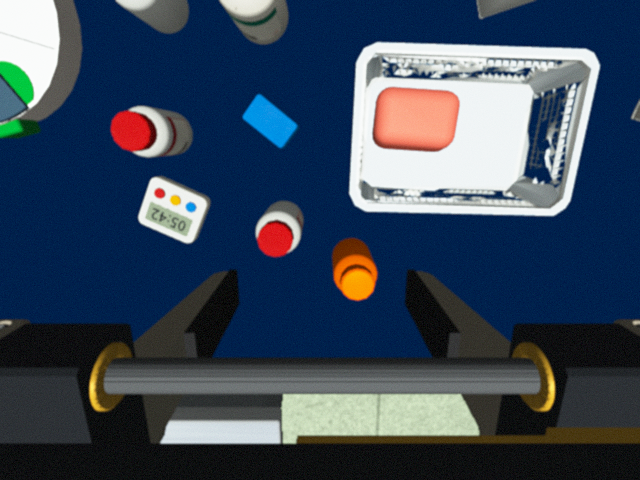

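Wrist view: A's cap is at (275,239), B's at (133,131), the orange bottle at (357,282), the timer at (172,210) and the block at (270,120). The basket rim runs from (355,45) to (597,212), with the pack at (417,119).

```bash
python3 - <<'E'
from h import *
p,d,K,T=load("pics/wrist1.npz")
h=cv2.cvtColor(p,cv2.COLOR_BGR2HSV)
for lo,hi in(((172,150,90),(180,255,255)),((0,150,90),(3,255,255))):
  for c,s,m in blobs(p,lo,hi,150):
    print("red",c.round(),s.tolist(),plane(K,T,*c,85).round(1), "bbox ctr",plane(K,T,s[0]+s[2]/2,s[1]+s[3]/2,88).round(1))
C=cloud(d,K,T);ok=d>0
m=ok&(abs(C[...,2]-66)<4)&(h[...,1]<90)&(h[...,2]>130)&(C[...,1]<-200)
P=C[m];print("rim",m.sum(),cv2.minAreaRect(P[:,:2].astype(np.float32)))
m=ok&(abs(C[...,2]-2)<4)&(h[...,1]<60)&(h[...,2]>150)&(C[...,1]<-240)&(C[...,1]>-460)
P=C[m];print("floor",m.sum(),np.percentile(P,[1,99],axis=0))
m=ok&(h[...,1]>80)&((h[...,0]<10)|(h[...,0]>172))&(C[...,1]<-220)&(C[...,2]>45)&(C[...,2]<56)
P=C[m];print("pack",np.percentile(P,[1,99],axis=0))
for n,lo,hi in(("block",(98,150,150),(112,255,255)),):
  for c,s,m in blobs(p,lo,hi,150): print(n,c,plane(K,T,*c,30).round())
m=ok&(abs(C[...,2]-18)<5)&(h[...,1]<80)&(h[...,2]>150)&(abs(C[...,1]+80)<80)&(abs(C[...,0]-470)<60);P=C[m];print("timer",P.min(0),P.max(0))
E
```

```text
red [128. 130.] [111, 111, 39, 41, 566] [537.9 -56.7  85. ] bbox ctr [536.8 -60.1  88. ]
red [274. 241.] [257, 222, 35, 35, 386] [ 439.7 -176.6   85. ] bbox ctr [ 442.3 -177.8   88. ]
red [132. 131.] [112, 111, 40, 40, 686] [537.2 -59.8  85. ] bbox ctr [537.2 -61.4  88. ]
red [275. 238.] [258, 221, 35, 34, 523] [ 443.1 -178.2   85. ] bbox ctr [ 443.7 -178.8   88. ]
rim 7870 ((535.4529418945312, -354.3323974609375), (211.72637939453125, 145.52410888671875), 88.53748321533203)
floor 12874 [[ 451.41807653 -442.28907142   -1.46291329]
 [ 603.84632081 -269.52895949    5.42607129]]
pack [[ 525.87560962 -346.92648298   45.09948362]
 [ 571.93418469 -275.88726315   51.63195185]]
block [269.26684107 120.68345324] [ 549. -169.   30.]
timer [417.62346063 -92.68489356  13.00229131] [491.93259708 -14.30750262  19.12280522]
```

```bash
python3 -m creep '[[-1,0,-0.05,0,0],[-1,0,-0.1,0,0],[-1,0,-0.15,0,0],[-1,0.0,-0.2,0,0],[-1,0.02,-0.24,0,0],[-1,0.04,-0.28,0,0],[-1,0.06,-0.31,0,0],[-1,0.07,-0.33,0,0],[-1,0.07,-0.33,0,0]]'; python3 - <<'E'
from h import *
snap("wrist","2")
E
```

```text
time_s: 2.1
position: [521.2, 111.0, 404.4]
tool_rot: [[1.0, 0.004, -0.0], [0.004, -1.0, 0.002], [-0.0, -0.002, -1.0]]
ft_force: [-0.8, -0.8, -0.0]
opening: 1.0
```

View pics/wrist2.png

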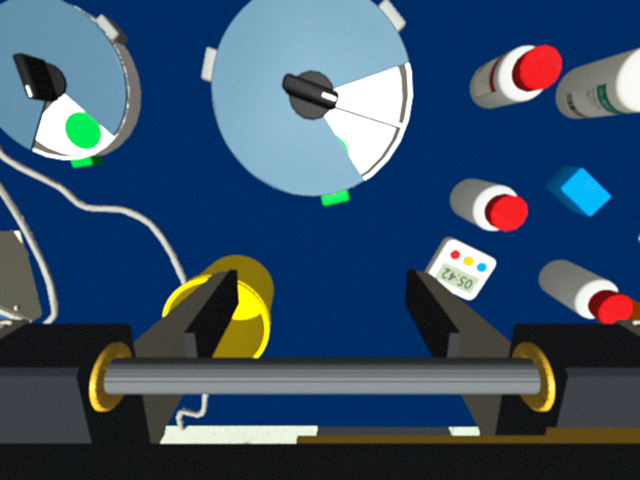

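The carousel cover is centred near (312,95), with the green lug at (335,197), the bar from (288,85) to (333,100) and its white mark on the right. The wedge edges end near (408,65) and (362,181). The caps are at B (507,213) and C (537,68).

```bash
python3 - <<'E'
from h import *
p,d,K,T=load("pics/wrist2.npz")
h=cv2.cvtColor(p,cv2.COLOR_BGR2HSV)
m=cv2.inRange(h,np.array((95,50,90)),np.array((112,160,255)))
n,l,s,c=cv2.connectedComponentsWithStats(m);i=[j for j in range(1,n) if s[j][4]>5000 and c[j][0]>200][0]
cnt=max(cv2.findContours((l==i).astype(np.uint8),cv2.RETR_EXTERNAL,cv2.CHAIN_APPROX_NONE)[0],key=len)[:,0]
W=np.array([plane(K,T,*q,36)[:2] for q in cnt if q[1]>2])
c0=circ(W)
for _ in range(4):
    r=np.hypot(*(W-c0[:2]).T);k=r>c0[2]-4;c0=circ(W[k])
print("axis",c0)
for c,s_,mm in blobs(p,(45,150,60),(75,255,255),60):
    q=plane(K,T,*c,18 if c[1]>180 else 4);print("green",c.round(),q.round(1),np.degrees(np.arctan2(*(q[:2]-c0[:2])[::-1])))
# wedge: directions of non-cover pixels at r=70
X=np.array([[*c0[:2],36]])
for r in(50,60,70,80):
    a=np.arange(-180,180,.5);
    pts=np.stack([c0[0]+r*np.cos(np.radians(a)),c0[1]+r*np.sin(np.radians(a)),0*a+36],1)
    uv=cv2.projectPoints(pts,cv2.Rodrigues(T[:3,:3])[0],T[:3,3],K,None)[0][:,0]
    u=uv.round().astype(int);v=(u[:,1]>=0)
    w=a[v][[l[y,x]!=i for x,y in u[v]]];print(r,w.min(),w.max(),len(w)/2)
m=(h[...,2]<75);C=cloud(d,K,T);m&=(C[...,2]>70)&(C[...,2]<80)&(np.hypot(C[...,0]-c0[0],C[...,1]-c0[1])<40)
ys,xs=np.nonzero(m);R=np.array([plane(K,T,x,y,76)[:2] for x,y in zip(xs,ys)]);print("bar",len(R),cv2.minAreaRect(R.astype(np.float32)))
for lo,hi in(((172,150,90),(180,255,255)),((0,150,90),(3,255,255))):
  for c,s_,m in blobs(p,lo,hi,150):
    print("red",c.round(),plane(K,T,*c,85).round(1), "bbox ctr",plane(K,T,s_[0]+s_[2]/2,s_[1]+s_[3]/2,87).round(1))
m=(abs(C[...,2]-93)<3)&(h[...,0]>20)&(h[...,0]<32)&(h[...,1]>150);P=C[m][:,:2];print("pail",len(P),P.min(0),P.max(0),circ(P))
E
```

```text
axis [641.27248118 120.40311537  96.76773269]
green [ 83. 130.] [609.9 369.2   4. ] 97.19502647286983
green [ 86. 162.] [576.4 371.7   4. ] 104.47067726805156
green [335. 198.] [539.9  95.9  18. ] -166.4315591660639
50 -147.0 -71.0 76.5
60 -147.0 -71.5 76.0
70 -146.5 -71.5 75.5
80 -146.0 -72.0 74.5
bar 736 ((641.072265625, 120.84813690185547), (47.17543029785156, 14.019025802612305), 71.21624755859375)
red [539.  68.] [657. -65.  85.] bbox ctr [656.8 -62.3  87. ]
red [510. 212.] [538.2 -59.7  85. ] bbox ctr [537.5 -56.   87. ]
red [611. 306.] [ 445.5 -173.9   85. ] bbox ctr [ 445.4 -171.    87. ]
red [535.  68.] [657.4 -61.7  85. ] bbox ctr [656. -62.  87.]
red [502. 212.] [538.7 -52.8  85. ] bbox ctr [538.4 -54.1  87. ]
red [609. 307.] [ 444.3 -172.    85. ] bbox ctr [ 444.3 -172.2   87. ]
pail 691 [390.4697002  161.76235291] [476.817282   262.44928193] [426.48082011 212.71607556  49.23686015]
```

```bash
python3 -m creep '[[-1,0.02,-0.002,0.01,-8],[-1,0.04,-0.004,0.02,-16],[-1,0.06,-0.006,0.03,-24],[-1,0.08,-0.008,0.04,-32],[-1,0.1,-0.0095,0.05,-40],[-1,0.12,-0.0095,0.06,-48],[-1,0.12,-0.0095,0.07,-56],[-1,0.12,-0.0095,0.08,-64],[-1,0.12,-0.0095,0.1,-71],[-1,0.12,-0.0095,0.1,-71]]'; python3 -c "
from plant import *;s=get_state();print(s['joint_positions'],s['tool_rot'],s['position'])"
```

```text
time_s: 3.15
position: [639.4, 114.8, 301.8]
tool_rot: [[0.328, 0.945, -0.006], [0.945, -0.328, -0.002], [-0.004, -0.005, -1.0]]
ft_force: [-0.5, -0.8, -0.6]
opening: 1.002
[  9.9236941   38.0439302  -32.98448527  94.56152501  24.19484897
  55.04418129 -50.83677535] [[ 0.32761876  0.94479231 -0.00578335]
 [ 0.9448015  -0.32763564 -0.00223729]
 [-0.00400861 -0.00473114 -0.99998077]] [639.439163   114.78479503 301.7592257 ]
```

```bash
python3 -m creep '[[-1,0,0,0,0],[-1,0,0,0.02,0],[-1,0,0,0.045,0],[-1,0,0,0.065,0],[-1,0,0,0.071,0],[-1,0,0,0.071,0]]';python3 -c "
from h import *;snap('wrist','3')"
```

```text
time_s: 3.75
position: [640.6, 117.3, 233.9]
tool_rot: [[0.327, 0.945, -0.0], [0.945, -0.327, -0.001], [-0.001, -0.0, -1.0]]
ft_force: [0.2, 0.4, 0.6]
opening: 0.999
```

View pics/wrist3.png

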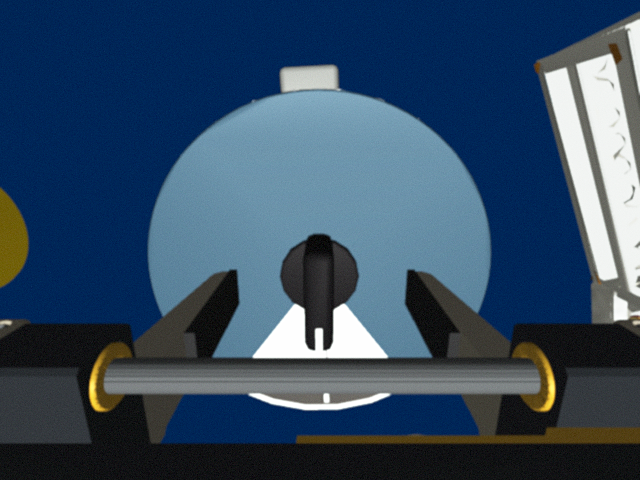

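```bash
python3 -m creep '[[-1,0.003,0,0,0],[1,0.003,0,0,0],[1,0.003,0,0,0],[1,0.003,0,0,0],[1,0.003,0,0,0],[1,0.003,0,0,0],[1,0.003,0,0,0],[1,0.003,0,0,0]]'
```

```text
time_s: 4.6
position: [641.6, 120.4, 233.6]
tool_rot: [[0.326, 0.945, -0.0], [0.945, -0.326, -0.0], [-0.0, -0.0, -1.0]]
ft_force: [-0.1, 0.5, -0.2]
opening: 0.414
```

```bash
python3 -m creep '[[1,0,0,0,0],[1,0,0,0,0],[1,0,0,0,0],[1,0,0,0,0],[1,0,0,0,0],[1,0,0,0,0]]'
```

```text
time_s: 5.2
position: [640.8, 120.9, 233.6]
tool_rot: [[0.326, 0.946, -0.002], [0.946, -0.326, -0.0], [-0.001, -0.002, -1.0]]
ft_force: [-4.7, 0.1, 4.0]
opening: 0.155
```

```bash
python3 -m creep '[[1,0,0,0,6],[1,0,0,0,13],[1,0,0,0,20],[1,0,0,0,27],[1,0,0,0,34],[1,0,0,0,41],[1,0,0,0,48],[1,0,0,0,54],[1,0,0,0,57.4],[1,0,0,0,57.4]]'; python3 -m creep '[[1,0,0,0,0],[1,0,0,0,0],[-1,0,0,0,0],[-1,0,0,0,0],[-1,0,0,0,0],[-1,0,0,-0.04,0],[-1,0,0,-0.09,0],[-1,-0.05,0,-0.13,0],[-1,-0.09,0,-0.165,0],[-1,-0.09,0,-0.165,0]]';python3 -c "
from h import *;snap('wrist','4')"
```

```text
time_s: 6.2
position: [640.1, 121.8, 233.6]
tool_rot: [[0.972, 0.235, -0.004], [0.235, -0.972, 0.0], [-0.003, -0.001, -1.0]]
ft_force: [-8.1, 0.9, 4.5]
opening: 0.151
time_s: 7.2
position: [552.4, 98.9, 402.1]
tool_rot: [[0.972, 0.235, 0.004], [0.235, -0.972, -0.0], [0.004, 0.002, -1.0]]
ft_force: [0.2, 0.0, 0.0]
opening: 0.827
```

View pics/wrist4.png

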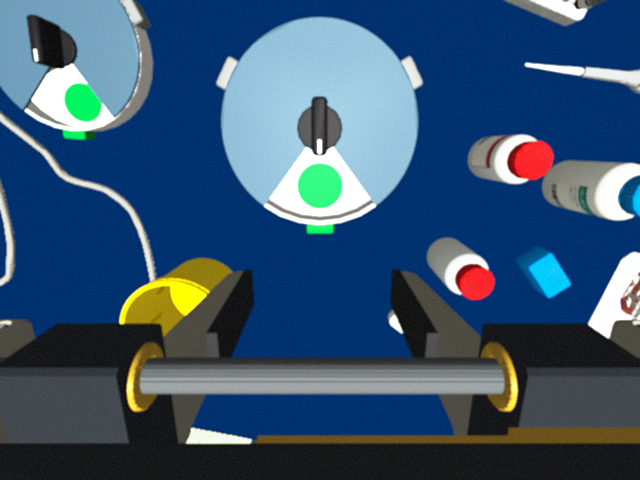

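The opening is now centred on the green disc at (320,185), with the lug at (320,229). B's cap is at (475,282) and C's at (530,160).

```bash
python3 - <<'E'
from h import *
p,d,K,T=load("pics/wrist4.npz")
for c,s_,mm in blobs(p,(45,150,60),(75,255,255),60):
    print("green",c.round(),plane(K,T,*c,4).round(1),plane(K,T,*c,18).round(1))
h=cv2.cvtColor(p,cv2.COLOR_BGR2HSV)
m=(((h[...,0]<4)|(h[...,0]>171))&(h[...,1]>140)&(h[...,2]>80)).astype(np.uint8)
n,l,s,c=cv2.connectedComponentsWithStats(m)
for i in range(1,n):
    if s[i][4]>150: print("red",c[i].round(),plane(K,T,*c[i],84).round(1))
p,d,K,T=load("pics/wrist1.npz")
h=cv2.cvtColor(p,cv2.COLOR_BGR2HSV)
m=(((h[...,0]<4)|(h[...,0]>171))&(h[...,1]>140)&(h[...,2]>80)).astype(np.uint8)
n,l,s,c=cv2.connectedComponentsWithStats(m)
for i in range(1,n):
    if s[i][4]>150: print("red1",c[i].round(),plane(K,T,*c[i],84).round(1))
E
```

```text
green [ 82. 102.] [609.6 369.3   4. ] [610.3 359.9  18. ]
green [ 79. 135.] [575.3 371.3   4. ] [577.2 361.8  18. ]
green [320. 185.] [583.6 106.6   4. ] [585.2 106.9  18. ]
green [320. 229.] [534.7  94.7   4. ] [538.1  95.5  18. ]
red [531. 160.] [657.4 -64.2  84. ]
red [475. 282.] [538.5 -57.1  84. ]
red1 [131. 131.] [537.6 -58.6  84. ]
red1 [275. 239.] [ 441.8 -177.7   84. ]
```

```bash
python3 -m creep '[[-1,-0.02,0.045,0,0],[-1,-0.035,0.09,0,0],[-1,-0.045,0.13,0.02,0],[-1,-0.051,0.149,0.05,0],[-1,-0.051,0.149,0.09,0],[-1,-0.051,0.149,0.1,0],[-1,-0.051,0.149,0.1,0]]'
```

```text
time_s: 7.95
position: [539.4, -57.1, 297.1]
tool_rot: [[0.972, 0.235, -0.004], [0.235, -0.972, 0.001], [-0.003, -0.002, -1.0]]
ft_force: [-0.4, 0.6, 0.5]
opening: 1.001
```

Now down to z = 229 (a 58 mm grasp height), then grip.

```bash
python3 -m creep '[[-1,-0.001,0,0.03,0],[-1,-0.001,0,0.055,0],[-1,-0.001,0,0.068,0],[1,-0.001,0,0.068,0],[1,-0.001,0,0.068,0],[1,-0.001,0,0.068,0],[1,-0.001,0,0.068,0],[1,-0.001,0,0.068,0],[1,-0.001,0,0.068,0],[1,-0.001,0,0.068,0]]'; python3 -m creep '[[1,0,0,0,0],[1,0,0,0,0]]'
```

```text
time_s: 8.95
position: [538.7, -57.8, 231.0]
tool_rot: [[0.972, 0.235, 0.001], [0.235, -0.972, -0.0], [0.001, 0.0, -1.0]]
ft_force: [-0.5, 1.6, 3.2]
opening: 0.474
time_s: 9.15
position: [538.7, -57.8, 231.0]
tool_rot: [[0.972, 0.235, 0.0], [0.235, -0.972, -0.0], [0.0, 0.0, -1.0]]
ft_force: [0.2, 0.2, 4.2]
opening: 0.477
```

```bash
python3 -m creep '[[1,0,0,-0.01,0],[1,0,0,-0.02,0],[1,0,0,-0.03,0],[1,0,0,-0.04,0],[1,0,0,-0.04,0],[1,0,0,-0.04,0],[1,0,0,-0.04,0],[1,0,0,-0.04,0]]'; python3 -m creep '[[1,0,0,0,0],[1,0,0,0,0]]'
```

```text
time_s: 9.95
position: [538.3, -57.7, 270.2]
tool_rot: [[0.972, 0.235, -0.001], [0.235, -0.972, 0.0], [-0.001, -0.0, -1.0]]
ft_force: [0.6, -0.2, -0.7]
opening: 0.477
time_s: 10.15
position: [538.4, -57.7, 270.4]
tool_rot: [[0.972, 0.235, -0.001], [0.235, -0.972, 0.0], [-0.001, -0.0, -1.0]]
ft_force: [-0.8, 0.4, -0.1]
opening: 0.474
```

```bash
python3 -m creep '[[1,0,0,0,0],[1,0,0,0,0]]';python3 -m creep '[[1,0,0,0,0],[1,0,0,0,0]]'; python3 -c "
from h import *
p=snap('scene','5')[0];cv2.imwrite('pics/z5.png',cv2.resize(p[130:340,220:540],None,fx=2.5,fy=2.5))"
```

```text
time_s: 10.35
position: [538.5, -57.7, 270.6]
tool_rot: [[0.972, 0.235, -0.0], [0.235, -0.972, -0.0], [-0.0, -0.0, -1.0]]
ft_force: [0.4, 0.5, -0.7]
opening: 0.479
time_s: 10.55
position: [538.5, -57.7, 270.7]
tool_rot: [[0.972, 0.235, 0.0], [0.235, -0.972, -0.0], [-0.0, 0.0, -1.0]]
ft_force: [-0.3, 0.4, -0.6]
opening: 0.478
```

View pics/z5.png

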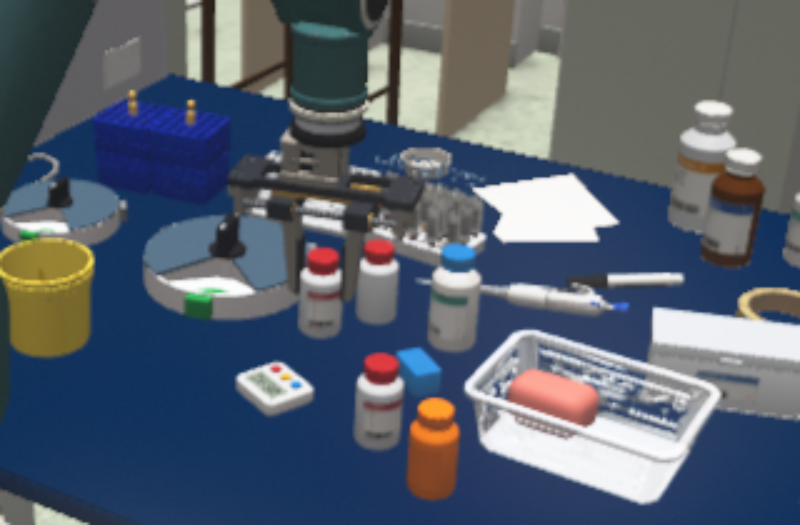

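```bash
python3 -m creep '[[1,0,0,-0.04,0],[1,-0.005,-0.03,-0.075,0],[1,-0.012,-0.075,-0.08,0],[1,-0.019,-0.12,-0.08,0],[1,-0.026,-0.165,-0.08,0],[1,-0.033,-0.21,-0.08,0],[1,-0.04,-0.25,-0.08,0],[1,-0.046,-0.28,-0.08,0],[1,-0.047,-0.292,-0.08,0],[1,-0.047,-0.292,-0.08,0]]'; python3 -m creep '[[1,0,0,0,0],[1,0,0,0,0],[1,0,0,0,0]]'; python3 -c "
from h import *
p=snap('wrist','6')[0];p=snap('side','6')[0];cv2.imwrite('pics/z6.png',cv2.resize(p[130:380,200:460],None,fx=2.4,fy=2.4))"
```

```text
time_s: 11.6
position: [423.9, 216.2, 350.8]
tool_rot: [[0.971, 0.238, 0.0], [0.238, -0.971, 0.0], [0.0, -0.0, -1.0]]
ft_force: [-0.7, -0.4, -0.7]
opening: 0.474
time_s: 11.9
position: [425.0, 213.7, 350.5]
tool_rot: [[0.973, 0.232, -0.0], [0.232, -0.973, -0.001], [-0.0, 0.001, -1.0]]
ft_force: [-0.0, -0.7, -0.5]
opening: 0.472
```

View pics/wrist6.png

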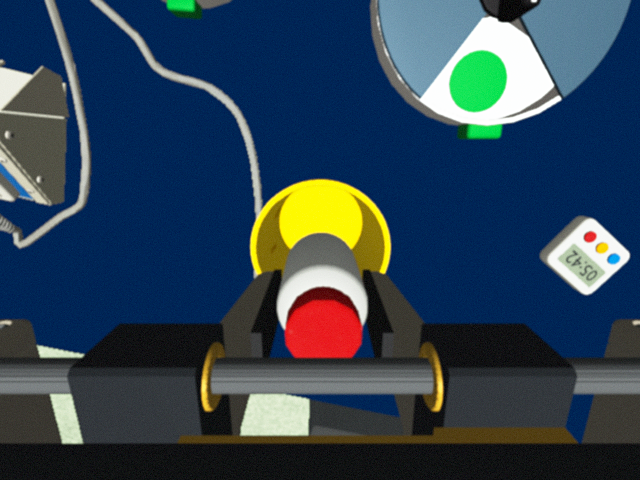

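View pics/z6.png

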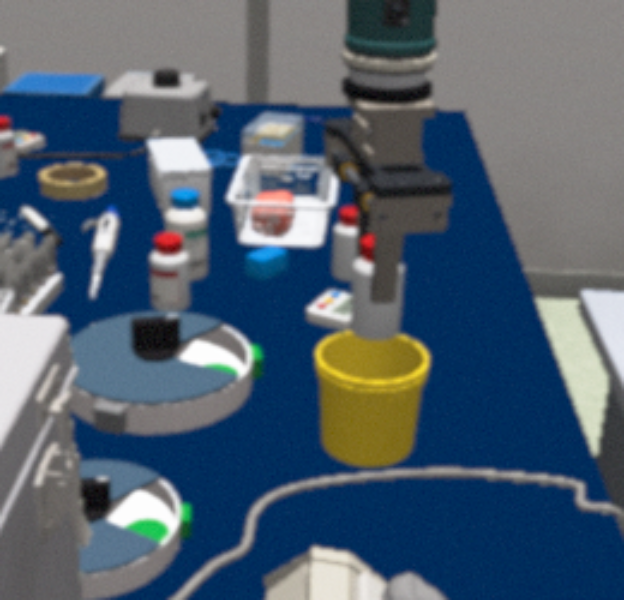

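```bash
python3 -m creep '[[1,0,0,0.02,0],[1,0,0,0.04,0],[1,0,0,0.052,0],[1,0,0,0.052,0],[-1,0,0,0.052,0],[-1,0,0,0.052,0],[-1,0,0,0.052,0],[-1,0,0,0.052,0],[-1,0,0,0.0,0],[-1,0,0,-0.05,0]]';python3 -c "
from h import *
p=snap('wrist','7')[0]"
```

```text
time_s: 13.0
position: [423.9, 214.9, 399.0]
tool_rot: [[0.972, 0.235, -0.004], [0.235, -0.972, -0.001], [-0.004, -0.0, -1.0]]
ft_force: [1.6, 0.3, 0.2]
opening: 0.98
```

View pics/wrist7.png

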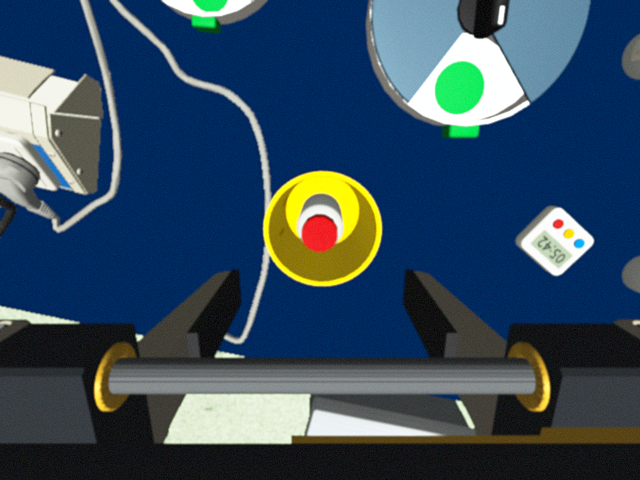

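The empty bottle stands in the pail, with its cap at (320,232). C is next.

```bash
python3 -m creep '[[-1,0.02,0.04,0,-4],[-1,0.04,0.08,0,-8],[-1,0.06,0.12,0,-12],[-1,0.08,0.16,0,-16],[-1,0.1,0.2,0,-20],[-1,0.12,0.24,0,-24],[-1,0.14,0.28,0,-28],[-1,0.155,0.31,0.02,-30],[-1,0.161,0.3245,0.05,-30],[-1,0.161,0.3245,0.06,-30]]';python3 -m creep '[[-1,0,0,0,0],[-1,0,0,0,0]]';python3 -c "
from h import *
p=snap('wrist','8')[0]"
```

```text
time_s: 14.05
position: [656.7, -65.7, 335.1]
tool_rot: [[0.728, 0.686, -0.004], [0.686, -0.728, -0.001], [-0.004, -0.002, -1.0]]
ft_force: [0.3, 0.8, -0.6]
opening: 0.998
time_s: 14.25
position: [656.8, -60.7, 339.7]
tool_rot: [[0.723, 0.691, 0.001], [0.691, -0.723, 0.001], [0.001, -0.0, -1.0]]
ft_force: [0.3, 0.5, 0.5]
opening: 1.001
```

View pics/wrist8.png

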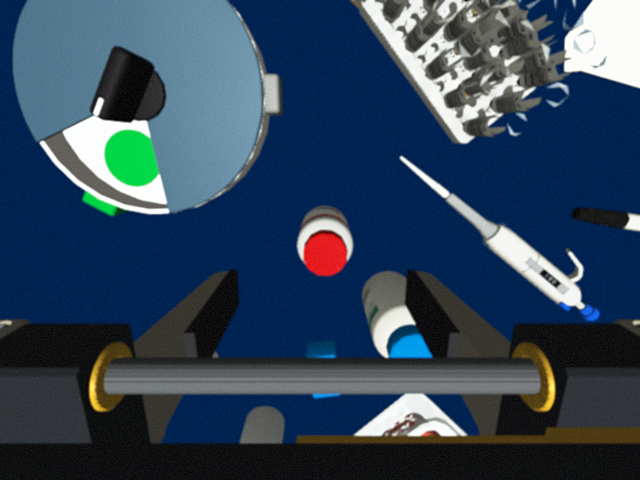

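```bash
python3 - <<'E'
from h import *
p,d,K,T=load("pics/wrist8.npz")
h=cv2.cvtColor(p,cv2.COLOR_BGR2HSV)
m=(((h[...,0]<4)|(h[...,0]>171))&(h[...,1]>140)&(h[...,2]>80)).astype(np.uint8)
n,l,s,c=cv2.connectedComponentsWithStats(m)
for i in range(1,n):
    if s[i][4]>150: print("red",c[i].round(),plane(K,T,*c[i],86).round(1))
for c,s_,mm in blobs(p,(98,150,150),(112,255,255),100): print(c,s_,plane(K,T,*c,108))
E
```

```text
red [325. 253.] [658.1 -64.9  86. ]
[590.255 313.19 ] [580 305  20  16 200] [ 759.68169062 -224.04460407  108.        ]
[410.06233422 347.566313  ] [389 334  43  24 754] [ 654.20903463 -153.5258712   108.        ]
```

```bash
python3 -m creep '[[-1,-0.001,0.002,0.04,0],[-1,-0.001,0.002,0.08,0],[-1,-0.001,0.002,0.105,0],[-1,-0.001,0.002,0.113,0],[1,-0.001,0.002,0.113,0],[1,-0.001,0.002,0.113,0],[1,-0.001,0.002,0.113,0],[1,-0.001,0.002,0.113,0],[1,-0.001,0.002,0.113,0],[1,-0.001,0.002,0.113,0]]'; python3 -m creep '[[1,0,0,0,0],[1,0,0,0,0],[1,0,0,0,0]]'
```

```text
time_s: 15.3
position: [657.6, -64.7, 226.1]
tool_rot: [[0.725, 0.689, 0.0], [0.689, -0.725, -0.0], [0.0, 0.0, -1.0]]
ft_force: [-3.9, 4.0, 3.8]
opening: 0.497
time_s: 15.6
position: [657.5, -64.3, 226.0]
tool_rot: [[0.724, 0.689, -0.0], [0.689, -0.724, 0.0], [-0.0, -0.001, -1.0]]
ft_force: [-3.7, 0.8, 5.9]
opening: 0.477
```

```bash
python3 -m creep '[[1,0,0,-0.005,0],[1,0,0,-0.01,0],[1,0,0,-0.02,0],[1,0,0,-0.03,0],[1,0,0,-0.03,0],[1,0,0,-0.03,0],[1,0,0,-0.03,0],[1,0,0,-0.03,0]]'; python3 -m creep '[[1,0,0,0,0],[1,0,0,0,0]]'
```

```text
time_s: 16.4
position: [657.4, -64.7, 255.2]
tool_rot: [[0.724, 0.689, -0.001], [0.689, -0.724, -0.0], [-0.001, -0.001, -1.0]]
ft_force: [-0.3, -0.5, -4.1]
opening: 0.478
time_s: 16.6
position: [657.5, -64.7, 255.4]
tool_rot: [[0.724, 0.689, -0.0], [0.689, -0.724, 0.0], [-0.0, -0.0, -1.0]]
ft_force: [-0.0, 0.5, -3.7]
opening: 0.479
```

```bash
python3 -m creep '[[1,0,0,-0.01,0],[1,0,0,-0.01,0],[1,0,0,-0.01,0],[1,0,0,-0.01,0],[1,0,0,-0.01,0]]'; python3 -m creep '[[1,0,0,0,0],[1,0,0,0,0]]'; python3 -m creep '[[1,0,0,0,0],[1,0,0,0,0]]'; python3 - <<'E'
from plant import *
from h import *
z=[]
for i in range(6): p=snap('scene','9'); z.append(get_state()['ft_force'][2])
print(z)
cv2.imwrite('pics/z9.png',cv2.resize(p[0][130:340,220:540],None,fx=2.5,fy=2.5))
E
```

```text
time_s: 17.1
position: [657.5, -64.8, 265.5]
tool_rot: [[0.725, 0.689, -0.0], [0.689, -0.725, -0.0], [-0.0, -0.0, -1.0]]
ft_force: [-0.3, 0.4, -4.1]
opening: 0.476
time_s: 17.3
position: [657.6, -64.7, 265.5]
tool_rot: [[0.724, 0.689, -0.0], [0.689, -0.724, 0.0], [-0.0, -0.0, -1.0]]
ft_force: [0.7, -0.1, -4.2]
opening: 0.478
time_s: 17.5
position: [657.6, -64.7, 265.6]
tool_rot: [[0.724, 0.689, -0.0], [0.689, -0.724, -0.0], [-0.0, -0.0, -1.0]]
ft_force: [-0.6, 0.3, -4.7]
opening: 0.472
[np.float64(-3.5340525151088396), np.float64(-4.705529076030495), np.float64(-4.800732912605181), np.float64(-3.3729655007571453), np.float64(-4.3502408432760244), np.float64(-5.378217134678273)]
```

View pics/z9.png

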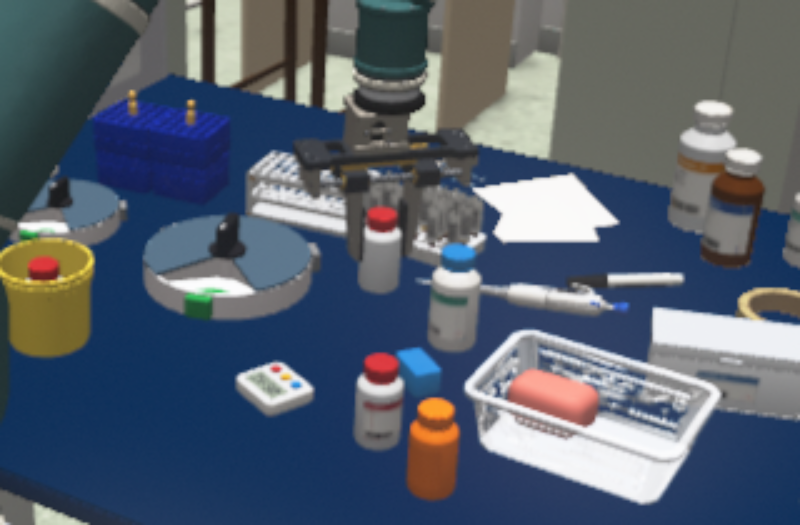

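C reads about 4.35 N, so it is the full one. Into the basket's free half, with the jaws along x.

```bash
python3 -m creep '[[1,0,0,-0.04,0],[1,0,0,-0.08,0],[1,-0.02,0.01,-0.1,-5],[1,-0.055,0.027,-0.1,-10],[1,-0.09,0.044,-0.1,-15],[1,-0.13,0.064,-0.1,-20],[1,-0.17,0.084,-0.1,-25],[1,-0.21,0.104,-0.1,-30],[1,-0.25,0.123,-0.1,-35],[1,-0.29,0.143,-0.1,-40]]'; python3 -m creep '[[1,-0.015,0.01,0,-4],[1,-0.027,0.0135,0,-6.4],[1,-0.027,0.0135,0,-6.4],[1,-0.027,0.0135,0,-6.4],[1,-0.027,0.0135,0,-6.4]]';python3 -c "
from h import *
from plant import *
print(get_state()['joint_positions'])
p=snap('wrist','10')[0];p=snap('scene','10')[0];cv2.imwrite('pics/z10.png',cv2.resize(p[130:340,300:620],None,fx=2.5,fy=2.5))"
```

```text
time_s: 18.8
position: [545.1, -369.7, 365.8]
tool_rot: [[0.108, 0.994, 0.0], [0.994, -0.108, -0.0], [-0.0, 0.0, -1.0]]
ft_force: [-0.1, -0.4, -4.8]
opening: 0.472
time_s: 19.3
position: [556.8, -395.1, 365.7]
tool_rot: [[-0.001, 1.0, -0.0], [1.0, 0.001, 0.001], [0.001, -0.0, -1.0]]
ft_force: [-0.2, 0.2, -4.1]
opening: 0.478
[ 51.74548525  35.57406651 -28.53374063  87.25447983  18.33636229
  61.89002422  19.04051292]
```

View pics/wrist10.png

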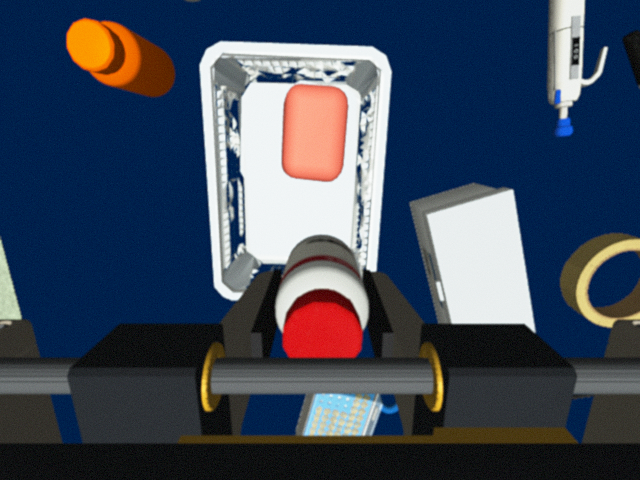

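View pics/z10.png

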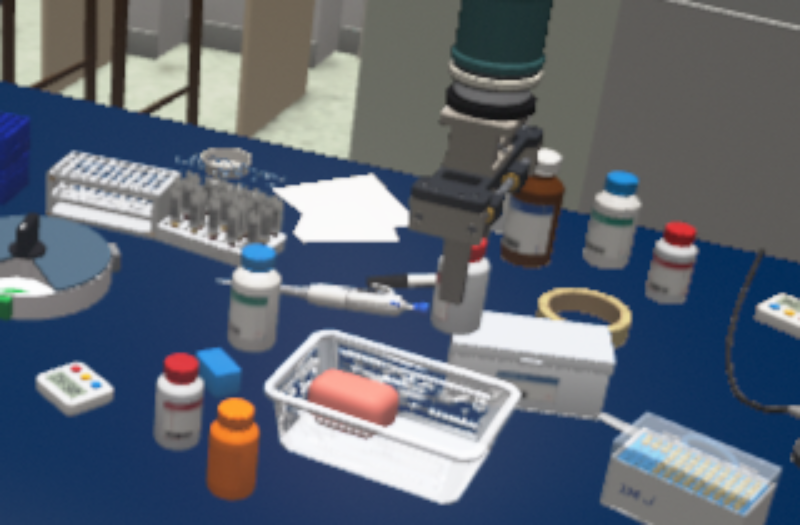

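The second call used the wrong axes, so the bottle is 21 mm off in x. I'll measure the basket in this view before lowering.

```bash
python3 - <<'E'
from h import *
p,d,K,T=load("pics/wrist10.npz")
h=cv2.cvtColor(p,cv2.COLOR_BGR2HSV)
C=cloud(d,K,T)
for (u,v,z) in [(240,85,2),(243,255,2),(353,150,2),(360,180,2),(242,170,2),(202,100,66),(388,100,66),(214,230,66),(379,230,66),(345,175,49),(285,172,49),(290,300,66)]:
    print((u,v),plane(K,T,u,v,z).round(), C[v,u].round())
for v in (200,220):
    print(v,[C[v,u].round().astype(int).tolist() for u in range(205,390,8)])
E
```

```text
(240, 85) [ 480. -268.    2.] [ 483. -270.   15.]
(243, 255) [ 473. -437.    2.] [ 476. -432.   15.]
(353, 150) [ 589. -327.    2.] [ 589. -327.    1.]
(360, 180) [ 596. -356.    2.] [ 597. -357.   -1.]
(242, 170) [ 477. -347.    2.] [ 479. -346.    7.]
(202, 100) [ 465. -288.   66.] [ 464. -288.   64.]
(388, 100) [ 609. -288.   66.] [ 609. -288.   66.]
(214, 230) [ 465. -393.   66.] [ 465. -393.   65.]
(379, 230) [ 607. -392.   66.] [ 619. -409.   -1.]
(345, 175) [ 578. -347.   49.] [ 581. -352.    1.]
(285, 172) [ 526. -345.   49.] [ 525. -346.   39.]
(290, 300) [ 529. -458.   66.] [ 544. -388.  208.]
200 [[437, -378, 0], [466, -367, 65], [471, -368, 59], [461, -378, -1], [470, -378, -1], [480, -376, 8], [487, -377, 0], [495, -377, 1], [503, -378, -1], [511, -378, -1], [520, -377, 0], [528, -377, -1], [536, -377, 1], [544, -377, 0], [553, -377, 2], [561, -377, -1], [569, -377, 2], [578, -377, 0], [586, -377, 1], [594, -378, -2], [596, -369, 49], [600, -366, 67], [619, -377, -1], [627, -377, 0]]
220 [[434, -399, -1], [465, -384, 65], [470, -385, 60], [460, -399, -1], [468, -399, 0], [478, -398, 4], [485, -399, 0], [494, -399, 0], [502, -399, 0], [511, -399, 0], [519, -398, 0], [527, -399, -1], [536, -398, 0], [544, -399, 0], [553, -398, 1], [561, -398, 1], [570, -398, 1], [578, -398, 1], [586, -398, 0], [593, -394, 20], [597, -387, 50], [602, -384, 65], [620, -398, 0], [628, -398, 0]]
```

```bash
python3 -m creep '[[1,0,-0.011,0,0],[1,-0.001,-0.021,0,0],[1,-0.001,-0.021,0.03,0],[1,-0.001,-0.021,0.06,0],[1,-0.001,-0.021,0.09,0],[1,-0.001,-0.021,0.115,0],[1,-0.001,-0.021,0.128,0],[1,-0.001,-0.021,0.132,0],[1,-0.001,-0.021,0.132,0],[1,-0.001,-0.021,0.132,0]]'; python3 -m creep '[[1,0,0,0.001,0],[1,0,0,0.002,0],[1,0,0,0.003,0],[1,0,0,0.003,0],[1,0,0,0.003,0]]'
```

```text
time_s: 20.4
position: [535.9, -397.9, 235.3]
tool_rot: [[0.001, 1.0, 0.002], [1.0, -0.001, -0.001], [-0.001, 0.002, -1.0]]
ft_force: [-0.4, -0.1, -4.4]
opening: 0.475
time_s: 20.9
position: [535.5, -397.5, 230.7]
tool_rot: [[0.0, 1.0, -0.0], [1.0, -0.0, -0.0], [-0.0, -0.0, -1.0]]
ft_force: [-0.7, -0.3, -4.1]
opening: 0.478
```

```bash
python3 -m creep '[[1,0,0,0.001,0],[1,0,0,0.002,0],[1,0,0,0.003,0],[1,0,0,0.003,0],[1,0,0,0.003,0]]'
```

```text
time_s: 21.4
position: [535.5, -397.5, 227.9]
tool_rot: [[0.0, 1.0, -0.0], [1.0, -0.0, -0.0], [-0.0, -0.0, -1.0]]
ft_force: [-1.6, 0.8, -0.9]
opening: 0.476
```

```bash
python3 -m creep '[[1,0,0,0.001,0],[1,0,0,0.001,0],[-0.25,0,0,0.001,0],[-0.25,0,0,0.001,0],[-0.25,0,0,0.001,0],[-0.25,0,0,0.001,0],[-0.25,0,0,-0.02,0],[-0.25,0,0,-0.06,0],[-0.25,0,0,-0.1,0],[-0.25,0,0,-0.14,0]]';python3 -m creep '[[-1,0,0,-0.03,0],[-1,0,0,-0.03,0]]';python3 -c "
from h import *
p=snap('wrist','11')[0];p=snap('scene','11')[0];cv2.imwrite('pics/z11.png',cv2.resize(p[180:340,300:620],None,fx=2.5,fy=2.5))"
```

```text
time_s: 22.4
position: [535.5, -397.4, 369.0]
tool_rot: [[0.0, 1.0, -0.0], [1.0, -0.0, 0.0], [0.0, -0.0, -1.0]]
ft_force: [-0.1, 0.5, 0.9]
opening: 0.624
time_s: 22.6
position: [536.7, -397.7, 403.2]
tool_rot: [[0.001, 1.0, 0.008], [1.0, -0.0, -0.005], [-0.005, 0.008, -1.0]]
ft_force: [0.7, -0.9, 1.1]
opening: 0.774
```

View pics/wrist11.png

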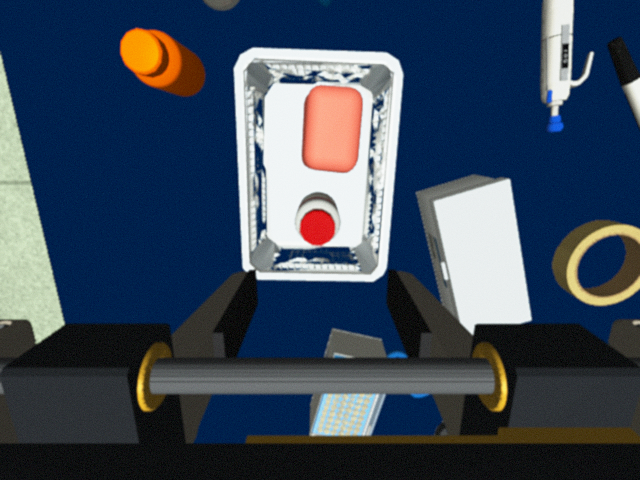

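View pics/z11.png

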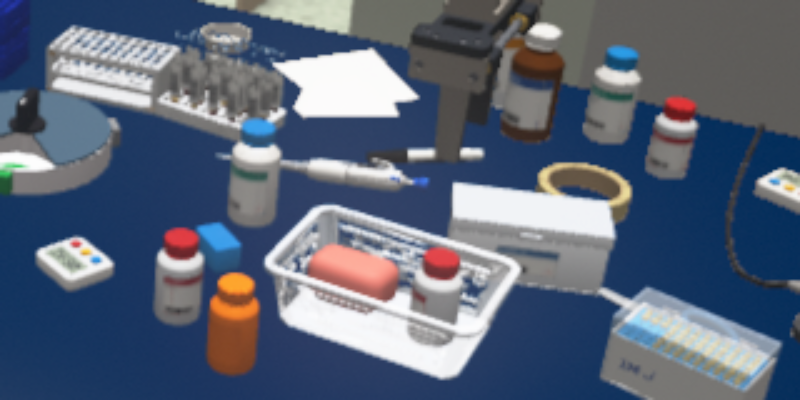

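The full bottle stands upright in the basket, with its cap at (318,227) in the wrist view. A is next.

```bash
python3 -m creep '[[-1,0.025,-0.01,0,8],[-1,0.05,-0.02,0,16],[-1,0.075,-0.032,0,24],[-1,0.1,-0.043,0,32],[-1,0.13,-0.055,0,40],[-1,0.16,-0.068,0,48],[-1,0.19,-0.08,0,56],[-1,0.21,-0.09,0.02,64],[-1,0.2205,-0.0935,0.04,72],[-1,0.2205,-0.0935,0.06,76]]';python3 -m creep '[[-1,0,0,0,0],[-1,0,0,0,0],[-1,0,0,0,0],[-1,0,0,0,0]]';python3 - <<'E'
from h import *
p,d,K,T=snap('wrist','12')
h=cv2.cvtColor(p,cv2.COLOR_BGR2HSV)
m=(((h[...,0]<4)|(h[...,0]>171))&(h[...,1]>140)&(h[...,2]>80)).astype(np.uint8)
n,l,s,c=cv2.connectedComponentsWithStats(m)
for i in range(1,n):
    if s[i][4]>150: print("red",c[i].round(),plane(K,T,*c[i],86).round(1))
E
```

```text
time_s: 23.7
position: [440.9, -175.2, 335.8]
tool_rot: [[0.971, 0.24, -0.003], [0.24, -0.971, 0.001], [-0.002, -0.001, -1.0]]
ft_force: [0.9, -0.7, 0.5]
opening: 1.002
time_s: 24.1
position: [442.4, -177.4, 338.3]
tool_rot: [[0.97, 0.242, 0.001], [0.242, -0.97, -0.0], [0.001, 0.001, -1.0]]
ft_force: [0.0, -0.3, 0.3]
opening: 0.996
red [635. 205.] [ 529.5 -383.3   86. ]
red [319. 252.] [ 442.4 -177.3   86. ]
```

View pics/wrist12.png

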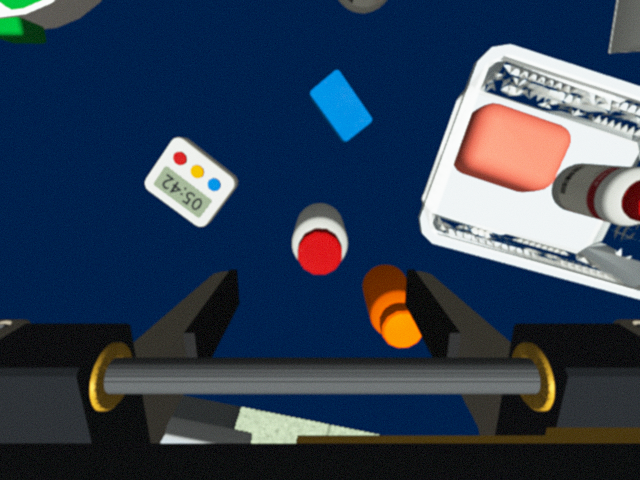

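```bash
python3 -m creep '[[-1,0,0,0.04,0],[-1,0,0,0.08,0],[-1,0,0,0.105,0],[-1,0,0,0.111,0],[1,0,0,0.111,0],[1,0,0,0.111,0],[1,0,0,0.111,0],[1,0,0,0.111,0],[1,0,0,0.111,0],[1,0,0,0.111,0]]'; python3 -m creep '[[1,0,0,0,0],[1,0,0,0,0],[1,0,0,0,0],[1,0,0,0,0]]'; python3 -m creep '[[1,0,0,-0.005,0],[1,0,0,-0.015,0],[1,0,0,-0.03,0],[1,0,0,-0.04,0],[1,0,0,-0.04,0],[1,0,0,-0.04,0],[1,0,0,-0.04,0],[1,0,0,-0.04,0],[1,0,0,-0.04,0],[1,0,0,-0.04,0]]'; python3 - <<'E'
from plant import *
from h import *
z=[]
for i in range(8): p=snap('scene','13'); z.append(get_state()['ft_force'][2].round(2))
print(z,np.mean(z))
cv2.imwrite('pics/z13.png',cv2.resize(p[0][130:340,220:540],None,fx=2.5,fy=2.5))
E
```

```text
time_s: 25.15
position: [442.1, -177.0, 227.1]
tool_rot: [[0.97, 0.241, 0.001], [0.241, -0.97, -0.0], [0.0, 0.0, -1.0]]
ft_force: [-0.8, 2.3, 3.0]
opening: 0.5
time_s: 25.55
position: [442.2, -176.7, 227.0]
tool_rot: [[0.97, 0.242, 0.0], [0.242, -0.97, -0.0], [0.0, 0.0, -1.0]]
ft_force: [-0.9, 1.6, 6.3]
opening: 0.48
time_s: 26.55
position: [442.0, -177.0, 266.4]
tool_rot: [[0.97, 0.242, -0.001], [0.242, -0.97, 0.0], [-0.001, -0.0, -1.0]]
ft_force: [0.6, -0.1, -2.2]
opening: 0.476
[np.float64(-3.59), np.float64(-2.26), np.float64(-1.2), np.float64(-2.75), np.float64(-2.28), np.float64(-2.55), np.float64(-2.25), np.float64(-2.04)] -2.365
```

View pics/z13.png

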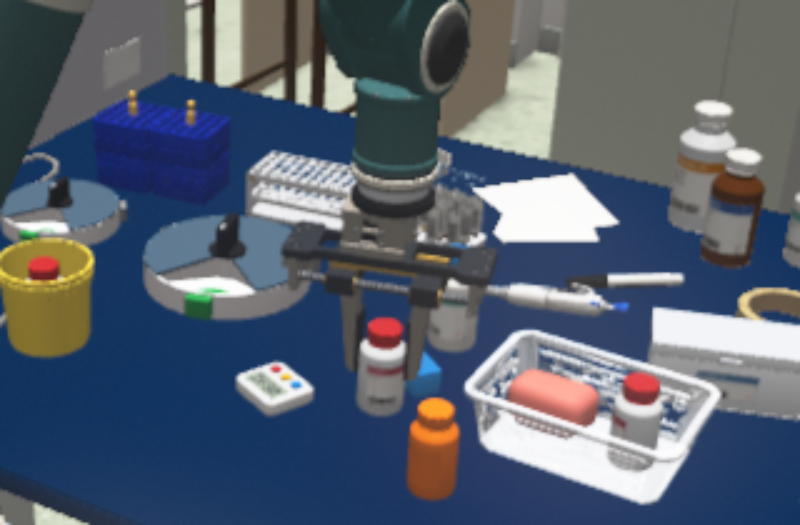

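A reads about 2.4 N, so it is the half-full one. It goes to the green compartment.

```bash
python3 -m creep '[[1,0,0,-0.03,0],[1,0.012,-0.015,-0.05,0],[1,0.037,-0.043,-0.05,0],[1,0.065,-0.077,-0.05,0],[1,0.093,-0.11,-0.05,0],[1,0.12,-0.142,-0.05,0],[1,0.147,-0.174,-0.05,0],[1,0.174,-0.206,-0.05,0],[1,0.195,-0.23,-0.05,0],[1,0.2055,-0.241,-0.05,0]]';python3 -m creep '[[1,0,0,0,0],[1,0,0,0,0],[1,0,0,0,0],[1,0,0,0,0]]';python3 - <<'E'
from h import *
p,d,K,T=snap('wrist','14')
for c,s_,mm in blobs(p,(45,150,60),(75,255,255),60):
    print("green",c.round(),s_,plane(K,T,*c,4).round(1),plane(K,T,*c,18).round(1))
E
```

```text
time_s: 27.95
position: [583.8, 110.0, 316.6]
tool_rot: [[0.969, 0.245, 0.0], [0.245, -0.969, 0.002], [0.001, -0.002, -1.0]]
ft_force: [0.1, 0.0, -2.3]
opening: 0.475
time_s: 28.35
position: [583.1, 104.6, 316.6]
tool_rot: [[0.971, 0.239, -0.0], [0.239, -0.971, -0.001], [-0.001, 0.001, -1.0]]
ft_force: [-0.6, -0.0, -1.8]
opening: 0.48
green [ 16. 128.] [   0  103   40   47 1297] [608.1 369.4   4. ] [610.5 357.5  18. ]
green [ 17. 169.] [  0 164  35  11 314] [574.2 369.    4. ] [578.2 357.2  18. ]
green [317. 222.] [ 291  203   54   41 1413] [590.4 109.    4. ] [593.6 109.6  18. ]
```

View pics/wrist14.png

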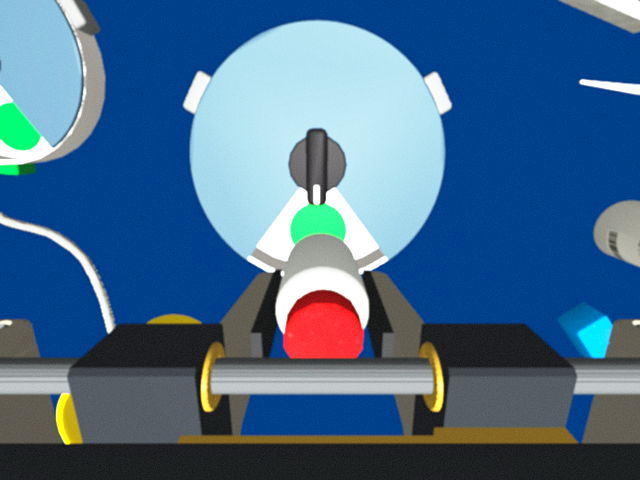

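```bash
python3 -m creep '[[1,0,-0.001,0.02,0],[1,0,-0.001,0.04,0],[1,0,-0.001,0.06,0],[1,0,-0.001,0.072,0],[1,0,-0.001,0.08,0],[1,0,-0.001,0.081,0],[1,0,-0.001,0.081,0],[1,0,-0.001,0.081,0]]'; python3 -m creep '[[1,0,0,0.001,0],[1,0,0,0.002,0],[1,0,0,0.003,0],[1,0,0,0.003,0],[1,0,0,0.003,0]]'
```

```text
time_s: 29.2
position: [583.4, 107.6, 236.6]
tool_rot: [[0.97, 0.241, 0.002], [0.241, -0.97, 0.0], [0.002, 0.0, -1.0]]
ft_force: [0.3, 0.2, -1.9]
opening: 0.475
time_s: 29.7
position: [583.0, 107.5, 232.6]
tool_rot: [[0.97, 0.242, -0.0], [0.242, -0.97, -0.0], [-0.0, 0.0, -1.0]]
ft_force: [0.0, 0.0, -1.9]
opening: 0.479
```

```bash
python3 -m creep '[[1,0,0,0.001,0],[1,0,0,0.002,0],[1,0,0,0.0025,0],[1,0,0,0.0025,0],[1,0,0,0.0025,0]]'
```

```text
time_s: 30.2
position: [583.2, 107.6, 231.1]
tool_rot: [[0.97, 0.241, 0.001], [0.241, -0.97, -0.0], [0.0, 0.0, -1.0]]
ft_force: [-2.0, 0.1, 5.1]
opening: 0.476
```

Contact. Release and retreat.

```bash
python3 -m creep '[[1,0,0,-0.001,0],[1,0,0,-0.001,0],[-0.4,0,0,-0.001,0],[-0.4,0,0,-0.001,0],[-0.4,0,0,-0.001,0],[-0.4,0,0,-0.001,0],[-0.4,0,0,-0.02,0],[-0.4,0,0,-0.06,0],[-0.4,0,0,-0.1,0],[-0.4,0,0,-0.14,0]]';python3 -m creep '[[-1,-0.03,0.03,-0.02,0],[-1,-0.07,0.06,-0.02,0],[-1,-0.09,0.08,-0.02,0],[-1,-0.09,0.08,-0.02,0]]';python3 -c "
from h import *
p=snap('wrist','15')[0];p=snap('scene','15')[0];cv2.imwrite('pics/z15.png',cv2.resize(p[130:340,210:530],None,fx=2.5,fy=2.5))
p=snap('side','15')[0];cv2.imwrite('pics/z15b.png',cv2.resize(p[150:380,190:430],None,fx=2.5,fy=2.5))"
```

```text
time_s: 31.2
position: [582.9, 107.5, 371.6]
tool_rot: [[0.97, 0.242, -0.0], [0.242, -0.97, 0.0], [-0.0, -0.0, -1.0]]
ft_force: [0.6, -0.1, 0.3]
opening: 0.702
time_s: 31.6
position: [513.4, 4.3, 390.4]
tool_rot: [[0.972, 0.236, -0.001], [0.236, -0.972, -0.003], [-0.001, 0.003, -1.0]]
ft_force: [0.5, 0.5, -0.3]
opening: 0.996
```

View pics/wrist15.png

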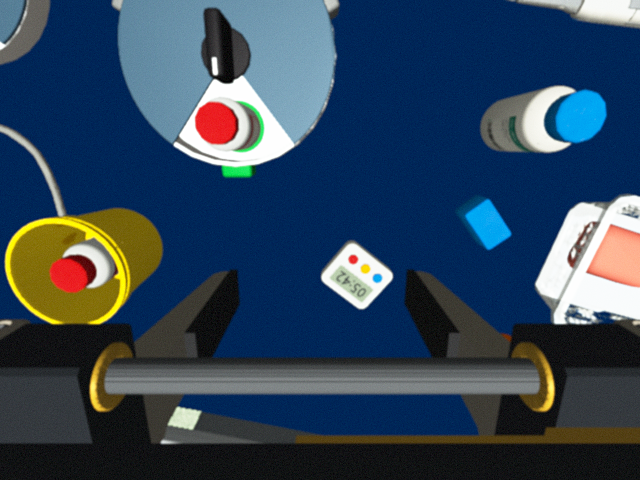

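View pics/z15.png

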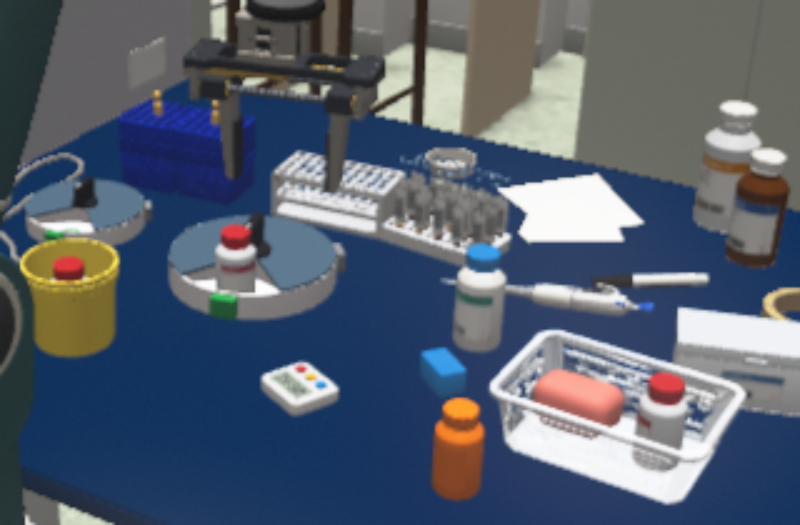

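View pics/z15b.png

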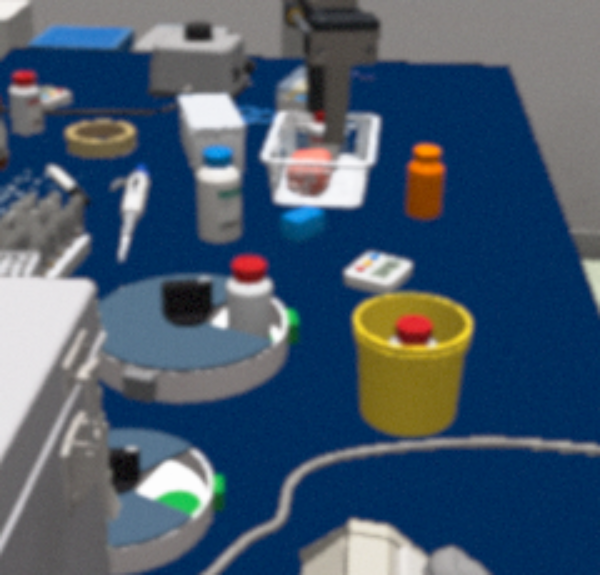

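All three stand upright: pail cap at (72,272), compartment cap at (218,123), with the lug at (237,171) central to the wedge. A quick numeric check, then I hand in.

```bash
python3 - <<'E'
from h import *
for f in("wrist15","scene15","wrist11"):
    p,d,K,T=load(f"pics/{f}.npz");C=cloud(d,K,T)
    h=cv2.cvtColor(p,cv2.COLOR_BGR2HSV)
    m=(((h[...,0]<4)|(h[...,0]>171))&(h[...,1]>140)&(h[...,2]>80)).astype(np.uint8)
    n,l,s,c=cv2.connectedComponentsWithStats(m)
    for i in range(1,n):
        if s[i][4]>80: P=C[l==i];print(f,c[i].round(),plane(K,T,*c[i],90).round(1),np.median(P,0).round(),np.percentile(P[:,2],95).round())
from plant import *
print(job_done())
E
```

```text
wrist15 [216. 123.] [582.8 104.8  90. ] [583. 104.  91.] 93.0
wrist15 [ 72. 273.] [426.7 209.6  90. ] [427. 209.  91.] 92.0
scene15 [571. 223.] [ 981.2 -524.4   90. ] [ 990. -523.   87.] 92.0
scene15 [304. 224.] [575.6 104.   90. ] [575. 104.  92.] 97.0
scene15 [237. 237.] [416.6 211.4  90. ] [415. 210.  92.] 97.0
scene15 [476. 284.] [ 529.5 -398.2   90. ] [ 528. -399.   91.] 94.0
wrist11 [317. 227.] [ 535.9 -397.6   90. ] [ 536. -398.   89.] 90.0
the job is handed in; nothing more can be done
None
```

I sorted the three bottles by weight and handed the job in at about 32 s of the 72 s allowed. No verdict was reported.

- **Cover:** I turned it about 57° by the black bar. In the wrist view after the turn, its opening was centred over the green disc, and it was still centred in the last picture.
- **Empty bottle (about 0.5 N when lifted):** dropped into the yellow pail. Its cap is about 6 mm or less from the pail's axis.
- **Full bottle (about 4.35 N):** set down upright in the free half of the basket at about (536, −398) mm.
- **Half-full bottle (about 2.4 N):** set down upright in the green compartment, about 2 mm from its centre in the wrist view. The scene view put it about 7 mm nearer its own camera, which is its usual bias.

**Bystanders:** the blue-capped bottle, timer, blue box and red pack look unmoved in the last pictures. I did not measure them again.

**Slip on the way:** one move over the basket went along the wrong axes and left the bottle 21 mm off to the side while it was still held high. I corrected it before lowering.

No check failed. The force readings were noisy, about ±1 N, so I averaged several for each bottle. The full bottle's average was near the low end of its expected range.

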